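Pin the drilling template to the cedar panel

ROBOT

A 7-joint arm with a two-finger parallel gripper is mounted at the origin on the work surface. World frame = base frame: x ahead of the robot, y to its left, z up, the work surface at z = 0. Lengths are in m, angles in rad, forces in N, time in s.
With the tool pointing down it reaches from about 0.425 to 0.875 m from the base axis. Payload 8.4 kg.
Tool frame: the origin (TCP) lies at the very end of the fingers, on their centre line; the grasp point (between the pads) lies 19 mm behind it; z points along the fingers, y is the direction in which the jaws open and shut (so a half turn about z gives the same grasp; the last joint's range is limited). The gripper opens to 87 mm and grips with 3 to 60 N. Pads are 19 mm wide; open, the fingers measure 117 mm over their backs; the gripper's body (75 mm by 190 mm) begins 51 mm behind the grasp point.
Start: joints at [-1.365, 0.333, 0.04, 1.465, -0.013, 1.343, -0.059], TCP at [0.195, 0.62, 0.223] pointing down, gripper open.
Joint ranges: [-2.58, 2.58], [-0.38, 2.09], [-1.3, 1.39], [0.25, 2.4], [-1.5, 4.64], [0.08, 2.09], [-2.65, 2.65]. Speed limits (rad/s): [2.22, 2.22, 2.79, 2.79, 3.14, 3.14, 3.14].

INTERFACE

Orientations are given as a 3x3 rotation matrix whose columns are the frame's x, y, z axes.
In Python, from cell import manip, vision, job_done gives the robot as it stands.
- The arm moves only by the tool carry_out, never from a script. Its arguments are lists of equal length, an entry for each row: "offset": the shift along the tool's x, y, z in m, a list of three; "turn": the turn, a rotation vector about the tool's x, y, z in degrees, a list of three; "gripper": the closure in counts, from 0 (fully open) to 255 (shut). In form: {"offset": [[tx, ty, tz], ...], "turn": [[rx, ry, rz], ...], "gripper": [gripper, ...]}. A call has 1 to 20 rows; each row shifts and turns the commanded pose from where the row before left it, along the tool's axes as they then stand; what a row does not reach is not made up. A row lasts 1/12 s, in which the tool goes at most 41.7 mm and 7.16 degrees, less where a joint would pass 70% of its speed; a pose out of reach is approached as far as the arm can. A call with a gripper value outside its range is refused whole. The fingers move at their own pace and stop on an object; "grip_force" is the grip in N (left out, the last holds). Time passes only in rows, so rows that do not move let the fingers close. It gives the time, the measured TCP pose, the force and the opening at its end, in the units of the state.
- manip.read_state(): the state, without advancing time (a new reading comes with each control period).
- vision.read_camera(name): name is "side" or "top" or "wrist"; returns (picture, depth): 400x640x3 uint8, blue, green, red; 400x640 float32, m along the optical axis (not along the pixel's ray), 0 where there is no reading.
- vision.get_calibration(name): a dict with "fx", "fy", "cx", "cy" (pixels), "k1" (the pictures are not rectified: a ray, as slopes to the right and down, at radius r is drawn at 1 + k1 r^2 times it, then the intrinsics apply), "origin" and "rotation" of the camera in the world; the wrist camera has in their place "tool_from_camera" (4x4, takes a point from camera to tool coordinates, whose origin is the TCP and whose axes are the flange's). Camera axes: x right, y down, z forward; pixel columns grow to the right and rows downward; lengths in m; the calibration is good to about 2 mm. A picture is of the moment at which its call begins: read the wrist's pose just before it. get_calibration takes no time and is no camera call.
- job_done(): hands the job in, once; it reports no verdict.
The state is a dict: "time": time; "q": joint angles; "joint_vel": joint speeds; "joint_torque": joint torques, N m; "eef_pos": TCP position; "ee_rot": TCP orientation; "contact_force": force on the tool from outside, world axes, zero at the start; "moment": the same for the moment, N m; "width": opening from 0.0 (shut) to 1.0 (fully open).
Only numpy, scipy, OpenCV 4.12 (cv2) and the standard library are available. Lean on these libraries where they do the work, as an engineer would, in place of code of your own. Each camera call takes 0.05 s, during which the arm holds its last target. There are 200 camera calls.

TASK

Take the red-handled locating pin out of its stand, put its nose down into the long slot of the aluminium drilling template and feel along the panel under the slot, pressing lightly, until the nose drops into the blind hole bored there. Then press the pin gently home until its collar sits flat on the template, and let go; leave the other things on the bench where they are.

Things in the scene. Friction and masses are not known exactly. Their poses are not given: they have to be found in the camera images.
- pin: Locating pin, 64 mm long, about 70 g, upright in its stand at the start. Origin: centre of the flat tip of its steel nose; z runs up the pin. The nose is 6 mm across at the tip, widening to 10 mm over 4 mm; shank 10 mm across up to 24 mm; round steel collar 22 mm across from 24 to 28 mm; above it the red handle.
- pin_handle (a point): Middle of the pin's round red plastic handle, which is 18 mm across and 36 mm long (28 to 64 mm above the tip); this point is on the axis, 46 mm above the tip.
- stand: Dark wooden block 56 x 56 x 32 mm, fixed to the bench. Origin: centre of its underside. In the middle of its top is a 12 mm hole, 26 mm deep, in which the pin stands, its collar resting on the block.
- template: Cedar panel 130 mm (x) by 260 mm (y), 20 mm thick, fixed to the bench, with an aluminium drilling template 90 x 220 mm, 10 mm thick, screwed on top. Origin: centre of the panel's underside; panel surface at z = 20 mm, template top at z = 30 mm. A slot 13 mm wide and 90 mm long runs through the template along y, centred on x = 0, y = 0; at its bottom is the bare panel.
- slot (a point): Centre of the slot at the height of the panel's surface; axes as the template's. On the slot's centreline the panel has one unmarked blind hole, 11.2 mm across. Where along the slot is not known: its centre is anywhere from y = -25 to +25 mm from here, new each time.
- slot_end (a point): On the slot's centreline at its -y end wall, 45 mm from the centre, at the height of the panel's surface. What happens in the hole: the nose drops in 4 mm freely, then a snug wooden plug must be pushed down ahead of the pin for 10 mm more against some 6 to 8 N. Home, the collar lies on the template and the tip is 14 mm below the panel's surface.
- glue: Bystander: yellow glue bottle, 56 mm across and 150 mm tall. Origin: centre of its underside.
- screwdriver: Bystander: screwdriver with red handle, lying on the bench along its x axis.
- slats: Bystander: small stack of cedar slats, 50 x 250 mm, 40 mm high, long side along its y axis. Origin: centre of its underside.
- tape: Bystander: roll of blue tape lying flat, 90 mm across, 24 mm high. Origin: centre of its underside.
Mind the look-alikes: they are no part of the job. What is meant by the pin is not white, and is the smaller of those in its own colour. There is more than one size of the stand; the one meant has the size given above.

How it is judged:
On the way, in this order (a step that is already met when the one before it is completed fails the run):
1. the pin is lifted out of its stand (z of pin in the frame of stand above 0.036 m), for 0.1 s.
2. the pin's nose is down in the template's slot, on or near the panel (z of pin in the frame of template below 0.024 m and x of pin in the frame of template between -0.005 and 0.005 m and y of pin in the frame of template between -0.045 and 0.045 m), for 0.1 s.
At the end, for the whole second after the job is handed in: the pin stands upright (within 0.08 rad) and still in the blind hole under the slot, its tip at least 12.5 mm below the panel's surface (fully home is 14 mm), so its collar sits on the template within 1.5 mm (z of pin in the frame of template below 0.0075 m and x of pin in the frame of template between -0.003 and 0.003 m and y of pin in the frame of template between -0.035 and 0.035 m and angle between pin's own z axis and vertical below 0.08 rad and linear speed of pin below 0.01 m/s); the robot touches nothing.
It fails at once if the pin is pressed with more than 25 N on the panel or template while its nose is not yet in the hole (contact force between pin and template above 25 N and z of pin in the frame of template above 0.016 m).
It fails at once if the pin is forced against the panel, the template or the plug with more than 40 N (contact force between pin and template above 40 N).
It fails at once if a bystander (glue bottle, screwdriver, slats or tape) is moved more than 20 mm (distance of any of glue, screwdriver, slats, tape from where it was at the start of the episode above 0.02 m).
It also fails if it takes over 64 s, if anything falls off the work surface, if the arm or the gripper's body presses on something with over 40 N, if the wrist force passes 120 N, or if a joint passes its speed limit or range.

## Working session

There is one attempt and no reset: what is moved stays moved. The work goes in short steps, Python scripts to look and compute and a tool call to move; the robot and the scene stay as the last step left them, time stands still between calls to the robot, and variables do not carry over. Pictures are saved under pics/ and viewed, about 8 in all and at most 12, crops included, and the job is handed in when it is done.

Besides the shell and the picture viewer there is one more tool, called after "Request:" as name(argument=value, ...) on one line, values as JSON. carry_out: Moves the arm, as the interface text tells. Its arguments: {"type":"object","properties":{"offset":{"type":"array"},"turn":{"type":"array"},"gripper":{"type":"array"},"grip_force":{"type":"number"}},"required":["offset","turn","gripper"]}

```bash
mkdir -p pics; ls
cat > h.py <<'E'
from cell import manip, vision
import numpy as np, cv2
def ray(name,u,v,st=None):
    c=vision.get_calibration(name)
    x=(u-c["cx"])/c["fx"];y=(v-c["cy"])/c["fy"];r=np.hypot(x,y);s=r
    for _ in range(20): s=r/(1+c["k1"]*s*s)
    k=s/r if r>0 else 1
    d=np.array([x*k,y*k,1.])
    if "origin" in c: return np.array(c["origin"]),np.array(c["rotation"])@d
    st=st or manip.read_state();R=np.array(st["ee_rot"]);p=np.array(st["eef_pos"]);T=np.array(c["tool_from_camera"])
    return p+R@T[:3,3],R@T[:3,:3]@d
def onz(name,u,v,z,st=None):
    o,d=ray(name,u,v,st); return o+d*(z-o[2])/d[2]
def dep(name,u,v,D,st=None):
    o,d=ray(name,u,v,st); return o+d*D[int(v),int(u)]
E
python3 - <<'E'
from h import *
print({k:v for k,v in manip.read_state().items()})
for n in("top","side","wrist"):
    p,d=vision.read_camera(n); cv2.imwrite(f"pics/{n}0.png",p); np.save(f"{n}0.npy",d); print(n,vision.get_calibration(n))
E
```

```text
pics
{'time': 0.0, 'q': array([-1.36519634,  0.33390382,  0.03990194,  1.46627617, -0.01340603,
        1.34324747, -0.05847946]), 'joint_vel': array([ 0.00061005, -0.00038845,  0.00090326,  0.00039407, -0.00013173,
       -0.00078161,  0.00055216]), 'joint_torque': array([-3.45705246e-05, -6.56352496e+01,  1.33510340e+00, -4.03803813e+01,
       -5.98317920e-02,  4.50196350e-02,  1.82705435e-04]), 'eef_pos': array([0.19497265, 0.61959434, 0.22166181]), 'ee_rot': array([[-9.53899600e-01,  3.00125674e-01, -3.64591383e-04],
       [ 3.00125875e-01,  9.53898387e-01, -1.52554492e-03],
       [-1.10072064e-04, -1.56463999e-03, -9.99998770e-01]]), 'contact_force': array([-0.09562476, -0.6492413 , -0.19318091]), 'moment': array([0.01490427, 0.02507017, 0.01681788]), 'width': 0.998303130878291}
top {'fx': 517.8457815391355, 'fy': 517.8457815391355, 'cx': 323.3203313564465, 'cy': 199.73578310507907, 'k1': -0.13113259314941625, 'origin': array([ 0.36861887, -0.01235771,  1.46006254]), 'rotation': array([[-2.07531050e-03, -9.92318984e-01,  1.23688024e-01],
       [-9.99856170e-01, -2.29004325e-
[... 265 characters left out ...]
99]), 'rotation': array([[-9.99974904e-01,  5.41405465e-03,  4.56936742e-03],
       [-5.58200756e-04,  5.82758658e-01, -8.12645085e-01],
       [-7.06254333e-03, -8.12627242e-01, -5.82741011e-01]])}
wrist {'fx': 306.06277450140544, 'fy': 306.06277450140544, 'cx': 318.86768064868147, 'cy': 195.84402256706238, 'k1': -0.04303775524251197, 'tool_from_camera': array([[ 4.23245603e-05, -9.70384953e-01, -2.41563741e-01,
         6.51530936e-02],
       [ 9.99999979e-01,  9.00731558e-05, -1.86621864e-04,
        -1.15988044e-03],
       [ 2.02853458e-04, -2.41563728e-01,  9.70384936e-01,
        -1.62825253e-01],
       [ 0.00000000e+00,  0.00000000e+00,  0.00000000e+00,
         1.00000000e+00]])}
```

View pics/top0.png

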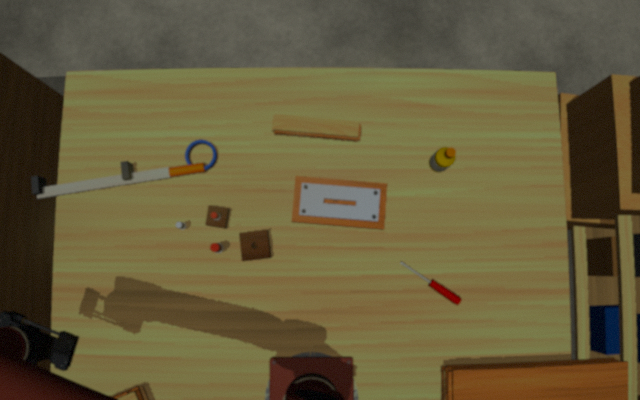

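View pics/side0.png

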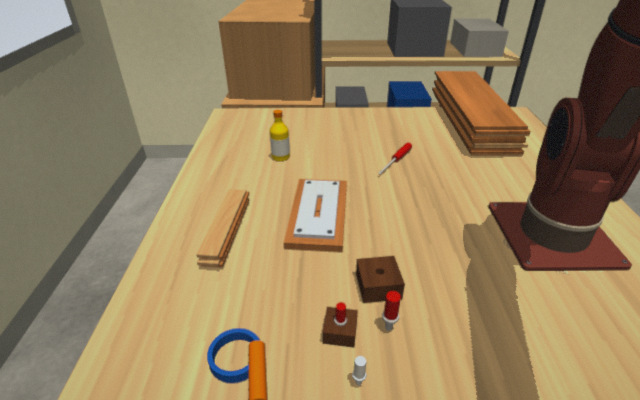

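Candidates, as side-view pixels:
- Red pin in the small stand, (341,313).
- Larger red pin standing on the bench, (392,308).
- White pin, (360,369).
- Stands: small (340,327) and larger (380,278). 

I choose the small red pin in the small stand, and will check it in a crop and measure it.

Run:
```python
from h import *
s=cv2.imread("pics/side0.png");t=cv2.imread("pics/top0.png");D=np.load("side0.npy");DT=np.load("top0.npy")
cv2.imwrite("pics/crop.png",cv2.resize(np.hstack([s[260:390,310:420],cv2.resize(t[195:265,165:280],(214,130))]),None,fx=2.4,fy=2.4,interpolation=cv2.INTER_CUBIC))
def comps(im,f,amin):
    n,l,st,c=cv2.connectedComponentsWithStats(f(im).astype(np.uint8)); return [(st[i],c[i],l==i) for i in range(1,n) if st[i][4]>=amin]
red=lambda im:(im[...,2]>90)&(im[...,1]<60)&(im[...,0]<60)
for n,im,d in(("side",s,D),("top",t,DT)):
    for st,c,m in comps(im,red,15): 
        P=np.array([dep(n,u,v,d) for v,u in np.argwhere(m) if d[v,u]>0])
        print(n,st,c.round(1),"med",np.median(P,0).round(4),"zmax",P[:,2].max().round(4),"xw",np.ptp(P[:,0]).round(3))
        if n=="top": print(onz(n,*c,0.07))
# white template top
wh=lambda im:(im.min(2)>120)&(im.max(2).astype(int)-im.min(2)<50)
for st,c,m in comps(t,wh,800):
    cn=max(cv2.findContours(m.astype(np.uint8),0,2)[0],key=cv2.contourArea);b=cv2.boxPoints(cv2.minAreaRect(cn))
    print(st,c);print(np.array([onz("top",*p,0.03) for p in b]).round(4))
for st,c,m in comps(s,wh,800):
    cn=max(cv2.findContours(m.astype(np.uint8),0,2)[0],key=cv2.contourArea);print(st); print(np.array([onz("side",*p[0],0.03) for p in cv2.approxPolyDP(cn,4,True)]).round(4))
# dark stands in side
for st,c,m in comps(s,lambda im:(im.max(2)<95)&(im[...,2]>im[...,0]+10),150):
    if 320<c[0]<410 and 250<c[1]<350:
        P=np.array([dep("side",u,v,D) for v,u in np.argwhere(m)]); P=P[P[:,2]>P[:,2].max()-.012]; print("stand",st,P.min(0).round(3),P.max(0).round(3), np.median(P[:,2]),cv2.minAreaRect(P[:,:2].astype(np.float32)))
```

```text
side [393 143  18  19 142] [402.2 151.3] med [ 0.2921 -0.3598  0.0212] zmax 0.0268 xw 0.063
side [598 180  12   3  21] [602.9 181.3] med [-0.0064  0.066   0.1885] zmax 0.1893 xw 0.02
side [593 185   6   6  16] [595.2 187.6] med [0.0075 0.0706 0.1769] zmax 0.1826 xw 0.01
side [490 204   7   6  18] [493.4 206.8] med [ 0.1091 -0.0936  0.0107] zmax 0.0125 xw 0.014
side [575 228  55  39 603] [601.7 253.3] med [-0.0724  0.0819  0.0115] zmax 0.0147 xw 0.119
side [529 245  29  23 223] [541.9 254.8] med [0.0629 0.0816 0.012 ] zmax 0.0145 xw 0.069
side [558 252  24  15 131] [568.8 257.6] med [0.0118 0.089  0.0118] zmax 0.0142 xw 0.059
side [360 259  21  28 219] [370.3 275.1] med [0.44   0.1695 0.0434] zmax 0.0466 xw 0.036
side [377 258  17  27 207] [386.7 269.8] med [0.4081 0.1503 0.0432] zmax 0.0455 xw 0.029
side [358 260  10   9  36] [362.1 263.6] med [0.4551 0.1368 0.0434] zmax 0.0462 xw 0.016
side [524 263  19   5  29] [532.1 266. ] med [0.0988 0.1144 0.0109] zmax 0.0133 xw 0.036
side [386 290  15  29 315] [392.8 303.4] med [0.4154 0.2655 0.0791] zmax 0.0914 xw 0.042
side [323 303  33  33 
[... 4548 characters left out ...]
  0.1005  0.03  ]
 [ 1.022   0.0729  0.03  ]
 [ 1.0157  0.0914  0.03  ]
 [ 1.0083  0.0792  0.03  ]
 [ 0.9951  0.0945  0.03  ]
 [ 0.9996  0.1035  0.03  ]
 [ 0.9687  0.1065  0.03  ]
 [ 0.9712  0.0854  0.03  ]
 [ 0.9517  0.1124  0.03  ]
 [ 0.9297  0.1153  0.03  ]]
[ 294  180   46   57 1981]
[[ 0.5786 -0.1894  0.03  ]
 [ 0.596   0.026   0.03  ]
 [ 0.5077  0.0334  0.03  ]
 [ 0.4891 -0.1788  0.03  ]]Traceback (most recent call last):
  File "<stdin>", line 22, in <module>
  File "h.py", line 15, in dep
    o,d=ray(name,u,v,st); return o+d*D[int(v),int(u)]
        ~~~^^^^^^^^^^^^^
  File "h.py", line 4, in ray
    c=vision.get_calibration(name)
ValueError: time passes only in moves, steps and waits
```

View pics/crop.png

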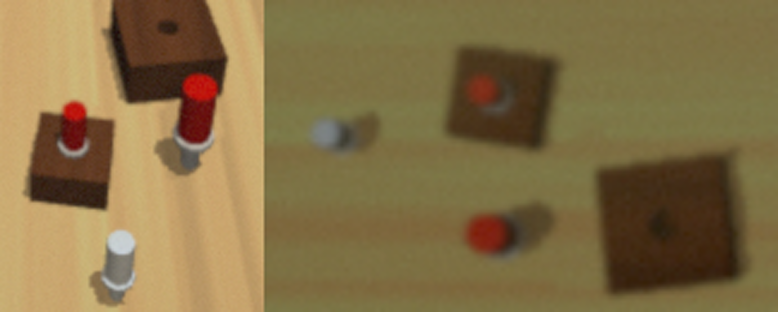

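The crop shows the small red pin upright in the small stand. The large red pin stands free beside the larger stand, and the white one is at lower left. Moving above the pin, with the jaws aligned along the slot direction.

Request:
carry_out(offset=[[0, 0, 0], [0, 0, 0], [-0.0279, -0.0277, 0.0075], [-0.0279, -0.0277, 0.0075], [-0.0279, -0.0277, 0.0075], [-0.0279, -0.0277, 0.0075], [-0.0279, -0.0277, 0.0075], [-0.0279, -0.0277, 0.0075], [-0.0279, -0.0277, 0.0075], [-0.0279, -0.0277, 0.0075], [-0.0279, -0.0277, 0.0075], [-0.0279, -0.0277, 0.0075], [-0.0279, -0.0277, 0.0075], [-0.0279, -0.0277, 0.0075], [0, 0, 0], [0, 0, 0], [0, 0, 0]], turn=[[0, 0, -6.5], [0, 0, -6.4], [0, 0, 0], [0, 0, 0], [0, 0, 0], [0, 0, 0], [0, 0, 0], [0, 0, 0], [0, 0, 0], [0, 0, 0], [0, 0, 0], [0, 0, 0], [0, 0, 0], [0, 0, 0], [0, 0, 0], [0, 0, 0], [0, 0, 0]], gripper=[130, 130, 130, 130, 130, 130, 130, 130, 130, 130, 130, 130, 130, 130, 130, 130, 130], grip_force=30)

```text
time: 1.57
eef_pos: [0.502, 0.2622, 0.1323]
ee_rot: [[-0.997, 0.08, -0.001], [0.08, 0.997, -0.0], [0.001, -0.0, -1.0]]
contact_force: [-0.2, -0.3, -0.4]
width: 0.49
```

```bash
cat > look.py <<'E'
from h import *
import sys
st=manip.read_state();p,d=vision.read_camera("wrist");n=sys.argv[1]
cv2.imwrite(f"pics/{n}.png",p);np.save(f"{n}.npy",d)
np.save(f"{n}_st.npy",st,allow_pickle=True)
print(st["time"],st["eef_pos"],st["ee_rot"].round(4).tolist(),st["width"],st["contact_force"])
E
python3 look.py w1
python3 - <<'E'
from h import *
st=np.load("w1_st.npy",allow_pickle=True).item();im=cv2.imread("pics/w1.png");D=np.load("w1.npy")
m=((im[...,2]>80)&(im[...,1]<70)&(im[...,0]<70)).astype(np.uint8)
n,l,s,c=cv2.connectedComponentsWithStats(m)
for i in range(1,n):
    if s[i][4]>60:
        P=np.array([dep("wrist",u,v,D,st) for v,u in np.argwhere(l==i)]);t=P[P[:,2]>np.percentile(P[:,2],98)-.006]
        print(s[i],c[i],"top pts",len(t),t.mean(0).round(4),(t.min(0)+t.max(0))/2,np.ptp(t,0))
E
```

```text
1.5667 [0.50200706 0.26222573 0.13232827] [[-0.9968, 0.08, -0.0007], [0.08, 0.9968, -0.0], [0.0007, -0.0001, -1.0]] 0.49001904102546356 [-0.17099482 -0.26319901 -0.42643151]
[ 123   72   69   73 1831] [148.85199345 112.9219006 ] top pts 1816 [0.4196 0.1308 0.0457] [0.41657332 0.18922969 0.16881395] [0.0542959  0.1541617  0.25277283]
[297  92  21  17  65] [308.84615385 103.58461538] top pts 25 [0.4257 0.2594 0.0873] [0.42335471 0.25951969 0.08712495] [0.00875801 0.01379181 0.00531096]
[141 132  62  39 940] [171.58510638 155.7893617 ] top pts 940 [0.455  0.1431 0.0457] [0.451085   0.19216595 0.16902952] [0.02852814 0.14828918 0.25234167]Traceback (most recent call last):
  File "<stdin>", line 7, in <module>
  File "h.py", line 15, in dep
    o,d=ray(name,u,v,st); return o+d*D[int(v),int(u)]
        ~~~^^^^^^^^^^^^^
  File "h.py", line 4, in ray
    c=vision.get_calibration(name)
ValueError: time passes only in moves, steps and waits
```

View pics/w1.png

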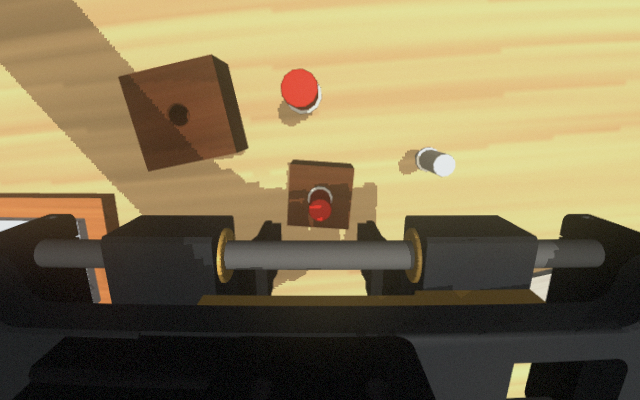

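Wrist view: the pin's top is at (319,210), centred between the open fingers; the stand's top spans about (290..352, 163..228). Refining the position.

```bash
sed -i 's/^def ray/import functools\nCAL=functools.lru_cache(vision.get_calibration)\ndef ray/; s/c=vision.get_calibration(name)/c=CAL(name)/' h.py
python3 - <<'E'
from h import *
st=np.load("w1_st.npy",allow_pickle=True).item();im=cv2.imread("pics/w1.png");D=np.load("w1.npy")
r=im.astype(int)
m=((r[...,2]-r[...,1]>75)&(r[...,2]-r[...,0]>75)&(r[...,1]<60)).astype(np.uint8); m[:,:295]=0;m[:,345:]=0;m[:180]=0;m[230:]=0
v,u=np.nonzero(m);print(u.min(),u.max(),v.min(),v.max(),u.mean(),v.mean())
P=np.array([dep("wrist",a,b,D,st) for a,b in zip(u,v)])
for z0 in(.066,.069):
    t=P[(P[:,2]>z0)&(P[:,2]<.08)];print(len(t),t.mean(0).round(4),t.min(0).round(4),t.max(0).round(4))
print("ray top",onz("wrist",319.5,211,.072,st))
sm=((r.max(2)<110)&(r[...,2]>r[...,0]+15)).astype(np.uint8);sm[:,:285]=0;sm[:,358:]=0;sm[:158]=0;sm[232:]=0
v,u=np.nonzero(sm);P=np.array([dep("wrist",a,b,D,st) for a,b in zip(u,v)]);t=P[(P[:,2]>.026)&(P[:,2]<.037)];print("stand",cv2.minAreaRect(t[:,:2].astype(np.float32)),np.median(t[:,2]))
for v in range(195,230,3): print(v,[tuple(im[v,u]) for u in(319,)],dep("wrist",319,v,D,st).round(4))
E
```

```text
309 330 200 220 319.9104938271605 209.96604938271605
321 [0.5029 0.2617 0.0726] [0.4949 0.2532 0.0709] [0.5111 0.2695 0.0747]
321 [0.5029 0.2617 0.0726] [0.4949 0.2532 0.0709] [0.5111 0.2695 0.0747]
ray top [0.50389628 0.26129483 0.072     ]
stand ((0.5026497840881348, 0.2613965570926666), (0.05522706359624863, 0.05646482855081558), 81.60919189453125) 0.03267107508803746
195 [(np.uint8(33), np.uint8(50), np.uint8(90))] [0.4939 0.2617 0.0616]
198 [(np.uint8(37), np.uint8(50), np.uint8(89))] [0.494  0.2617 0.0709]
201 [(np.uint8(46), np.uint8(58), np.uint8(160))] [0.4958 0.2616 0.0729]
204 [(np.uint8(43), np.uint8(57), np.uint8(157))] [0.4985 0.2613 0.0716]
207 [(np.uint8(50), np.uint8(65), np.uint8(223))] [0.5003 0.2612 0.0734]
210 [(np.uint8(42), np.uint8(56), np.uint8(155))] [0.503  0.261  0.0722]
213 [(np.uint8(40), np.uint8(55), np.uint8(153))] [0.5055 0.2608 0.0719]
216 [(np.uint8(38), np.uint8(50), np.uint8(150))] [0.5077 0.2606 0.0725]
219 [(np.uint8(48), np.uint8(60), np.uint8(221))] [0.5099 0.2604 0.0729]
222 [(np.uint8(36), np.uint8(57), np.uint8(83))] [0.5263 0.2591 0.0319]
225 [(np.uint8(33), np.uint8(56), np.uint8(79))] [0.5285 0.2589 0.0337]
228 [(np.uint8(94), np.uint8(134), np.uint8(163))] [ 0.5439  0.2577 -0.0009]
```

Stand 55x56 mm, pin at (0.503, 0.2615). Descending and gripping.

Request:
carry_out(offset=[[-0.0008, -0.0007, 0.023], [0, 0, 0.023], [0, 0, 0.023], [0, 0, 0.0145], [0, 0, 0.008], [0, 0, 0], [0, 0, 0], [0, 0, 0], [0, 0, 0], [0, 0, 0], [0, 0, 0], [0, 0, 0], [0, 0, 0], [0, 0, 0], [0, 0, 0]], turn=[[0, 0, 0], [0, 0, 0], [0, 0, 0], [0, 0, 0], [0, 0, 0], [0, 0, 0], [0, 0, 0], [0, 0, 0], [0, 0, 0], [0, 0, 0], [0, 0, 0], [0, 0, 0], [0, 0, 0], [0, 0, 0], [0, 0, 0]], gripper=[130, 130, 130, 130, 130, 130, 130, 255, 255, 255, 255, 255, 255, 255, 255], grip_force=30)

```text
time: 2.87
eef_pos: [0.5034, 0.2616, 0.0415]
ee_rot: [[-0.997, 0.08, 0.001], [0.08, 0.997, 0.001], [-0.001, 0.001, -1.0]]
contact_force: [-0.8, 0.8, 4.4]
width: 0.2
```

Request:
carry_out(offset=[[0, 0, -0.01], [0, 0, -0.02], [0, 0, -0.0265], [0, 0, -0.0265], [0, 0, -0.0265], [-0.0124, -0.0332, 0], [-0.0124, -0.0332, 0], [-0.0124, -0.0332, 0], [-0.0124, -0.0332, 0], [-0.0124, -0.0332, 0], [-0.0124, -0.0332, 0], [-0.0124, -0.0332, 0], [-0.0124, -0.0332, 0], [-0.0124, -0.0332, 0], [-0.0124, -0.0332, 0], [0, 0, 0], [0, 0, 0], [0, 0, 0]], turn=[[0, 0, 0], [0, 0, 0], [0, 0, 0], [0, 0, 0], [0, 0, 0], [0, 0, 0], [0, 0, 0], [0, 0, 0], [0, 0, 0], [0, 0, 0], [0, 0, 0], [0, 0, 0], [0, 0, 0], [0, 0, 0], [0, 0, 0], [0, 0, 0], [0, 0, 0], [0, 0, 0]], gripper=[255, 255, 255, 255, 255, 255, 255, 255, 255, 255, 255, 255, 255, 255, 255, 255, 255, 255])

```text
time: 4.37
eef_pos: [0.5998, -0.0792, 0.1503]
ee_rot: [[-0.997, 0.08, -0.001], [0.08, 0.997, 0.0], [0.001, 0.0, -1.0]]
contact_force: [0.5, 0.2, -0.6]
width: 0.197
```

```bash
python3 look.py w2
python3 - <<'E'
from h import *
p,d=vision.read_camera("side");cv2.imwrite("pics/side2.png",p);np.save("side2.npy",d)
E
```

```text
4.3667 [ 0.59979785 -0.07918856  0.15031967] [[-0.9968, 0.0799, -0.0011], [0.0799, 0.9968, 0.0003], [0.0012, 0.0002, -1.0]] 0.1967531236035012 [ 0.45043482  0.23637203 -0.60466588]
```

View pics/w2.png

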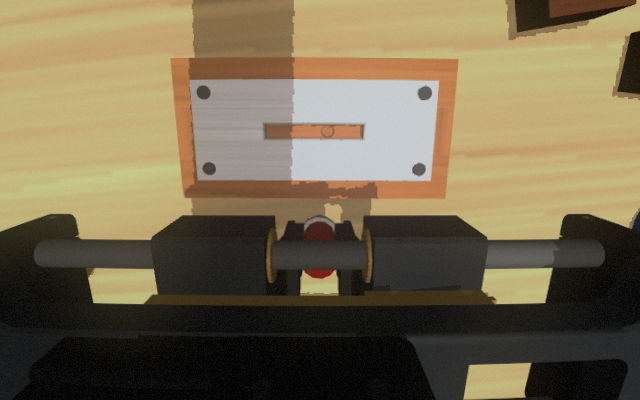

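Wrist view: the slot runs from (264,131) to (365,131), and a faint circle at (328,131) may be the hole. The pin's handle and collar lie at about (320,245) and (320,222).

Run:
```python
from h import *
st=np.load("w2_st.npy",allow_pickle=True).item();im=cv2.imread("pics/w2.png");D=np.load("w2.npy");r=im.astype(int)
R=np.array(st["ee_rot"])
m=((r[...,2]-r[...,0]<50)&(r.min(2)>60)).astype(np.uint8);m[:70]=0;m[190:]=0;m[:,:175]=0;m[:,460:]=0
m=cv2.morphologyEx(m,cv2.MORPH_OPEN,np.ones((5,5)))
cs,h=cv2.findContours(m,cv2.RETR_CCOMP,cv2.CHAIN_APPROX_NONE)
for c in cs:
    if cv2.contourArea(c)>300:
        W=np.array([onz("wrist",*p[0],.03,st)[:2] for p in c],np.float32);print(cv2.boundingRect(c),cv2.minAreaRect(W))
print("circ",onz("wrist",328,131.5,.02,st))
g=cv2.resize(im[118:146,255:375],None,fx=6,fy=6,interpolation=cv2.INTER_CUBIC);
c2=cv2.resize(im[200:300,260:380],None,fx=4,fy=4,interpolation=cv2.INTER_CUBIC)
g=cv2.copyMakeBorder(g,0,0,0,0,0);c2=cv2.copyMakeBorder(c2,0,0,0,720-480,cv2.BORDER_CONSTANT)
cv2.imwrite("pics/c2.png",np.vstack([g,c2]))
```

```text
(190, 79, 249, 102) ((0.5439295768737793, -0.08077165484428406), (0.22101591527462006, 0.09068173915147781), 85.24302673339844)
(266, 123, 97, 17) ((0.5434278845787048, -0.08032576739788055), (0.08757981657981873, 0.014217429794371128), 84.72624969482422)
circ [ 0.54563672 -0.06749754  0.02      ]
```

View pics/c2.png

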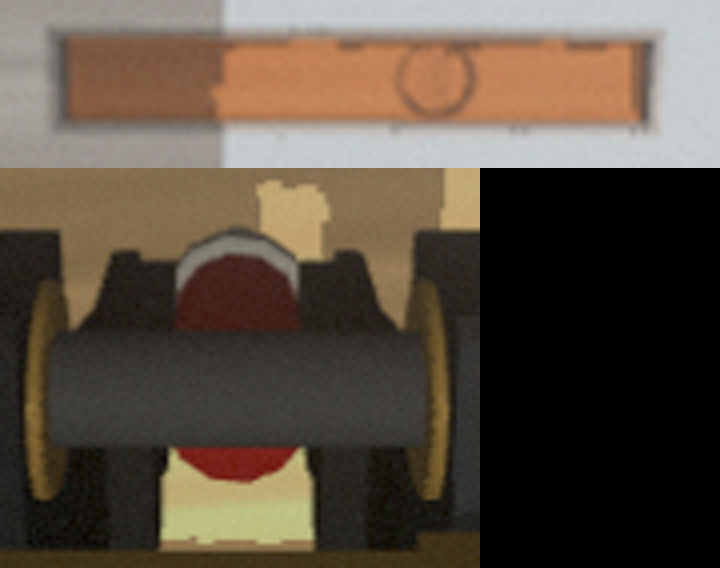

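The circle at pixel (327.5,131) is about 11.4 mm across and lies on the slot's centreline, so it fits the hole: about 13 mm from the slot centre, world (0.5447, -0.067). Going over it and down into the slot slowly.

Request:
carry_out(offset=[[0.0277, 0.0038, 0], [0.0277, 0.0038, 0.01], [0, 0, 0.028], [0, 0, 0.0273], [0, 0, 0], [0, 0, 0], [0, 0, 0.006], [0, 0, 0.006], [0, 0, 0.006], [0, 0, 0.005], [0, 0, 0], [0, 0, 0]], turn=[[0, 0, 0], [0, 0, 0], [0, 0, 0], [0, 0, 0], [0, 0, 0], [0, 0, 0], [0, 0, 0], [0, 0, 0], [0, 0, 0], [0, 0, 0], [0, 0, 0], [0, 0, 0]], gripper=[255, 255, 255, 255, 255, 255, 255, 255, 255, 255, 255, 255])

```text
time: 5.47
eef_pos: [0.5455, -0.0676, 0.0621]
ee_rot: [[-0.997, 0.08, -0.001], [0.08, 0.997, -0.0], [0.001, -0.0, -1.0]]
contact_force: [0.1, 0.0, -0.3]
width: 0.197
```

Request:
carry_out(offset=[[0, 0, 0.002], [0, 0, 0.002], [0, 0, 0.002], [0, 0, 0.0015], [0, 0, 0], [0, 0, 0]], turn=[[0, 0, 0], [0, 0, 0], [0, 0, 0], [0, 0, 0], [0, 0, 0], [0, 0, 0]], gripper=[255, 255, 255, 255, 255, 255])

```text
time: 5.97
eef_pos: [0.5456, -0.0676, 0.0547]
ee_rot: [[-0.997, 0.08, -0.0], [0.08, 0.997, -0.0], [0.0, -0.0, -1.0]]
contact_force: [0.3, -0.4, -0.6]
width: 0.198
```

Request:
carry_out(offset=[[0, 0, 0.001], [0, 0, 0.001], [0, 0, 0], [0, 0, 0]], turn=[[0, 0, 0], [0, 0, 0], [0, 0, 0], [0, 0, 0]], gripper=[255, 255, 255, 255])

```text
time: 6.3
eef_pos: [0.5456, -0.0676, 0.0527]
ee_rot: [[-0.997, 0.08, -0.0], [0.08, 0.997, -0.0], [0.0, -0.0, -1.0]]
contact_force: [0.3, 0.1, -1.6]
width: 0.195
```

Request:
carry_out(offset=[[0, 0, 0.001], [0, 0, 0.001], [0, 0, 0], [0, 0, 0]], turn=[[0, 0, 0], [0, 0, 0], [0, 0, 0], [0, 0, 0]], gripper=[255, 255, 255, 255])

```text
time: 6.63
eef_pos: [0.5456, -0.0676, 0.0507]
ee_rot: [[-0.997, 0.08, -0.0], [0.08, 0.997, -0.0], [0.0, -0.0, -1.0]]
contact_force: [0.5, -0.6, -0.6]
width: 0.196
```

No contact force with the tip about 3 mm below the panel, so the nose is in the hole. Pressing on gently to the plug.

Request:
carry_out(offset=[[0, 0, 0.001], [0, 0, 0.001], [0, 0, 0.001], [0, 0, 0], [0, 0, 0]], turn=[[0, 0, 0], [0, 0, 0], [0, 0, 0], [0, 0, 0], [0, 0, 0]], gripper=[255, 255, 255, 255, 255])

```text
time: 7.05
eef_pos: [0.5459, -0.0676, 0.0481]
ee_rot: [[-0.997, 0.08, 0.001], [0.08, 0.997, 0.0], [-0.001, 0.0, -1.0]]
contact_force: [-0.9, 0.7, 3.6]
width: 0.198
```

Request:
carry_out(offset=[[0, 0, 0.001], [0, 0, 0.001], [0, 0, 0.001], [0, 0, 0], [0, 0, 0]], turn=[[0, 0, 0], [0, 0, 0], [0, 0, 0], [0, 0, 0], [0, 0, 0]], gripper=[255, 255, 255, 255, 255])

```text
time: 7.47
eef_pos: [0.5459, -0.0676, 0.0449]
ee_rot: [[-0.997, 0.08, 0.0], [0.08, 0.997, -0.0], [-0.0, 0.0, -1.0]]
contact_force: [-0.4, 0.3, 4.3]
width: 0.199
```

Request:
carry_out(offset=[[0, 0, 0.001], [0, 0, 0.001], [0, 0, 0.001], [0, 0, 0.001], [0, 0, 0], [0, 0, 0]], turn=[[0, 0, 0], [0, 0, 0], [0, 0, 0], [0, 0, 0], [0, 0, 0], [0, 0, 0]], gripper=[255, 255, 255, 255, 255, 255])

```text
time: 7.97
eef_pos: [0.5458, -0.0676, 0.0409]
ee_rot: [[-0.997, 0.08, 0.0], [0.08, 0.997, -0.0], [-0.0, -0.0, -1.0]]
contact_force: [-0.8, -0.4, 2.8]
width: 0.199
```

Request:
carry_out(offset=[[0, 0, 0.0007], [0, 0, 0.0007], [0, 0, 0], [0, 0, 0]], turn=[[0, 0, 0], [0, 0, 0], [0, 0, 0], [0, 0, 0]], gripper=[255, 255, 255, 255])

```text
time: 8.3
eef_pos: [0.5459, -0.0676, 0.0395]
ee_rot: [[-0.997, 0.08, 0.0], [0.08, 0.997, -0.0], [-0.0, 0.0, -1.0]]
contact_force: [-0.3, -0.1, 4.4]
width: 0.197
```

Request:
carry_out(offset=[[0, 0, 0.0005], [0, 0, 0], [0, 0, 0]], turn=[[0, 0, 0], [0, 0, 0], [0, 0, 0]], gripper=[255, 255, 255])

```text
time: 8.55
eef_pos: [0.5459, -0.0676, 0.0395]
ee_rot: [[-0.997, 0.08, 0.0], [0.08, 0.997, 0.0], [-0.0, 0.0, -1.0]]
contact_force: [-1.8, 0.9, 10.5]
width: 0.199
```

The force rose to 10.5 N with no further motion, so the collar is seated. Releasing and backing off.

Request:
carry_out(offset=[[0, 0, -0.0007], [0, 0, 0], [0, 0, 0], [0, 0, 0], [0, 0, 0], [0, 0, -0.01], [0, 0, -0.025], [0, 0, -0.035], [0, 0, -0.035], [-0.03, 0, -0.01], [-0.03, 0, 0], [0, 0, 0], [0, 0, 0]], turn=[[0, 0, 0], [0, 0, 0], [0, 0, 0], [0, 0, 0], [0, 0, 0], [0, 0, 0], [0, 0, 0], [0, 0, 0], [0, 0, 0], [0, 0, 0], [0, 0, 0], [0, 0, 0], [0, 0, 0]], gripper=[130, 130, 130, 130, 130, 130, 130, 130, 130, 130, 130, 130, 130])

```text
time: 9.63
eef_pos: [0.6062, -0.0724, 0.1548]
ee_rot: [[-0.997, 0.079, -0.0], [0.079, 0.997, -0.001], [0.0, -0.001, -1.0]]
contact_force: [-1.0, -0.6, 0.0]
width: 0.489
```

```bash
python3 look.py w3
python3 - <<'E'
from h import *
st=np.load("w3_st.npy",allow_pickle=True).item();im=cv2.imread("pics/w3.png");D=np.load("w3.npy");r=im.astype(int)
m=((r[...,2]-r[...,1]>75)&(r[...,1]<70)).astype(np.uint8);m[:,:250]=0;m[:,400:]=0;m[215:]=0
v,u=np.nonzero(m);P=np.array([dep("wrist",a,b,D,st) for a,b in zip(u,v)])
t=P[(P[:,2]>.06)];print(len(P),len(t),t.mean(0),np.percentile(P[:,2],[50,90]))
p,d=vision.read_camera("side");cv2.imwrite("pics/v3.png",np.vstack([cv2.resize(p[150:270,250:400],(600,480))[:300],cv2.resize(im[80:240,160:480],(600,300))]))
E
```

```text
9.6333 [ 0.60620391 -0.07242069  0.15477531] [[-0.9968, 0.0795, -0.0001], [0.0795, 0.9968, -0.0009], [0.0001, -0.0009, -1.0]] 0.4893341331510577 [-0.95139508 -0.5549319   0.02143775]
6 6 [ 0.55060231 -0.07294338  0.07010534] [0.07011207 0.0708293 ]
```

View pics/v3.png

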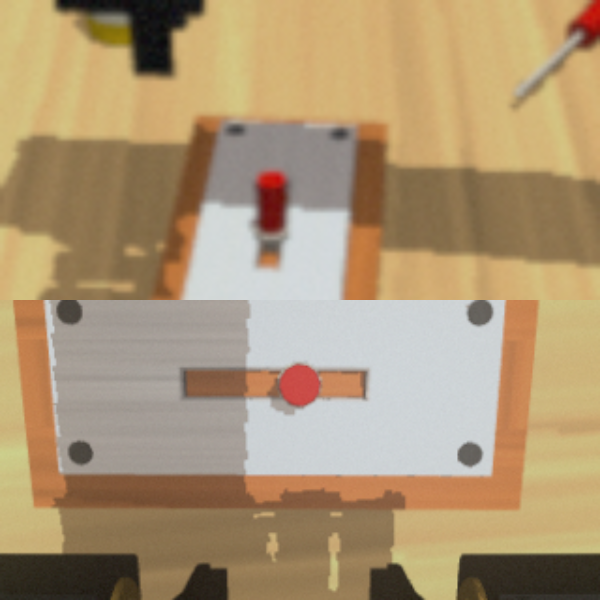

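The pin stands upright in the slot with its collar on the template. Its top is at z≈0.070, and fully home would be 0.070. The gripper is clear.

```bash
python3 -c "
from cell import job_done; print(job_done())"
```

```text
the job is handed in; nothing more can be done
None
```

I took the small red pin out of its 56 mm stand, pressed it home in the blind hole under the slot and let go. The job was handed in at about 9.7 s.

**No feeling along the slot:** the close wrist view showed a faint 11 mm circle on the slot's centreline, about 13 mm from the centre. I lowered the pin straight onto it, and the nose dropped in without touching the panel.

**Forces:** the readings at the end of each move were about 3–4 N while pushing the plug. They rose to 10.5 N with no further motion when the collar seated.

**Last checks:**
- The final pictures show the pin upright, with its collar on the template and the gripper clear.
- The top of the handle measured z ≈ 70.1 mm against 70 mm for fully home. That depth reading rests on only 6 pixels, but it agrees with where the arm stopped.
- I did not measure the pin's tilt or the bystanders' positions. The arm made no contact with any bystander that I saw.
- No check failed or disagreed.

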